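# Back off a coffee grinder's knurled locking collar by two full turns

### The job

The bean hopper is off the coffee grinder and the burr needs cleaning: loosen the ribbed metal locking collar on top of the grinder by stroking its rim with a fingertip, counter-clockwise seen from above. Turn it exactly two full turns from where it is now, so that its red dot comes back to the red line on the motor tower for the second time, and leave it there. Push gently and never pinch the collar, and leave the hopper, the mug, the honey jar and the measuring cup where they stand.

Things in the scene. Friction and masses are not known exactly. Their poses are not given: they have to be found in the camera images.
- grinder: Grey and black coffee grinder, heavy, does not move. Origin on the worktop straight under the collar's axis; x points from that axis back to the motor tower, z up. Black base 205 x 136 mm, 20 mm high, x = -58 to +147 mm. Under the collar a round head, radius 37 mm, z = 70 to 126 mm, joined to the tower by a neck 54 mm wide. The rim is free at the front and both sides.
- index_line (a point): Middle of the red index line on top of the motor tower, at grinder x = 79, y = 0, z = 173 mm; the line runs on down the tower's front face. The tower is 112 mm wide (y), from x = 56 to 142 mm, and stands 21 mm higher than the collar's top; the gap to the collar's rim is only 10 mm, so no finger passes there.
- collar_top (a point): Point on the collar's axis level with its top, 152 mm above the worktop at the start. The collar is a solid aluminium disc closed on top, 91 mm across the 24 upright ribs of its rim (3 mm high, 11 mm apart), 22 mm thick (z = 130 to 152 mm), its lower edge free outside the 37 mm head. It rises 1.5 mm a turn when loosened.
- red_dot (a point): Centre of the red dot, 9 mm wide, on the top of the collar, 36.5 mm from its axis; it turns with the collar and is in line with the red index line at the start.
- collar (a joint): Collar's angle in rad: 0 at the start (tight), growing counter-clockwise seen from above (loosening), not wrapped: 6.28 after one turn, 12.57 after two; past 18.85 it would come off. Clockwise brings it back. Friction 0.05 N m (about 1.1 N at the rim), so it stays where left; a fingertip pressed on the rim with 4 to 10 N and moved along it carries it, with some slip.
- hopper: Bean hopper taken off the grinder: brown amber-glass funnel cup, 94 mm across the mouth, 85 mm high, standing loose beside the grinder; origin at the centre of its underside. Not to be moved.
- mug: Tea mug, dark grey over white, 92 mm wide, 127 mm with the handle (along its y), 95 mm high, loose beside the grinder; origin at the centre of its underside. Not to be moved.
- honey: Honey jar with a yellow lid, 64 mm across, 87 mm high, loose beside the grinder; origin at the centre of its underside. Not to be moved.
- scoop: Small grey metal measuring cup, 67 mm wide, 128 mm long with its flat handle, 40 mm high, loose on the worktop; origin at the centre of its underside. Not to be moved.

How it is judged:
By the outcome, as a careful person would: the job done as asked, in the order asked, and still so for the second after the job is handed in, with the robot touching nothing.
It also fails if it takes over 72 s, if anything falls off the work surface, if the arm or the gripper's body presses on something with over 40 N, if the wrist force passes 120 N, or if a joint passes its speed limit or range.

### The arm

A 7-joint arm with a two-finger parallel gripper is mounted at the origin on a cart in front of the work surface, level with it; the furniture and walls round the work are solid. World frame = base frame: x ahead of the robot, y to its left, z up, the work surface at z = 0. Lengths are in m, angles in rad, forces in N, time in s.
With the tool pointing down it reaches from about 0.4 to 0.85 m from the base axis. Payload 4.5 kg.
Tool frame: the origin (TCP) lies at the very end of the fingers, on their centre line; the grasp point (between the pads) lies 19 mm behind it; z points along the fingers, y is the line along which they close (so a half turn about z gives the same grasp; the last joint's range is limited). The gripper opens to 88 mm and grips with 3 to 60 N. Pads are 18 mm wide; open, the fingers measure 123 mm over their backs; the gripper's body (75 mm by 187 mm) begins 45 mm behind the grasp point.
Start: joints at [1.145, 0.689, -0.195, 1.565, 0.157, 0.902, -0.215], TCP at [0.277, -0.56, 0.205] pointing down, gripper open.
Joint ranges: [-3.01, 3.01], [-0.46, 2.08], [-1.47, 1.51], [0.13, 2.56], [-1, 4.14], [0.04, 2.09], [-2.66, 2.66]. Speed limits (rad/s): [2.57, 2.57, 3.14, 3.14, 3.14, 3.14, 3.14].

### API

Orientations are given as a unit quaternion [w, x, y, z].
In Python, from rig import arm gives the robot as it stands.
- The arm moves only by the tool play_rows, never from a script. Its argument "rows" is a list that holds one entry, the list of rows, each a list of 6 numbers: the shift along the tool's x, y, z in mm, then the turn, a rotation vector about the tool's x, y, z in rad. In form: [[[tx, ty, tz, rx, ry, rz], ...]]. A call has exactly 5 rows; each row shifts and turns the commanded pose from where the row before left it, along the tool's axes as they then stand; what a row does not reach is not made up. A row lasts 1/8 s, in which the tool goes at most 62.5 mm and 10.7 degrees, less where a joint would pass 70% of its speed; a pose out of reach is approached as far as the arm can. A call with a gripper value outside its range is refused whole. "gripper" is the opening, from 0 (shut) to 1 (fully open), set as the call begins (left out, the last holds). The fingers move at their own pace and stop on an object; "grip_force" is the grip in N (left out, the last holds). Time passes only in rows, so rows that do not move let the fingers close, or fill a call up. It gives the time, the measured TCP pose, the force, the opening and the grip force at its end, in the units of the state.
- arm.state(): the state, without advancing time (a new reading comes with each control period).
- arm.read_camera(name): name is "scene" or "top" or "wrist"; returns (picture, depth): 400x640x3 uint8, blue, green, red; 400x640 float32, m along the optical axis (not along the pixel's ray), 0 where there is no reading.
- arm.camera_params(name): a dict with "fx", "fy", "cx", "cy" (pixels), "R" (3x3) and "t" (3): a world point X has camera coordinates R X + t. Camera axes: x right, y down, z forward; pixel columns grow to the right and rows downward; lengths in m; the calibration is good to about 2 mm. A picture is of the moment at which its call begins: read the wrist's pose just before it. camera_params takes no time and is no camera call; for the wrist camera it gives the pose at the moment of the call.
- arm.finish_job(): hands the job in; it is judged then, once.
Trained networks look in the newest picture that a camera, given by its name, has taken for a name from the list of things; names that differ only in an ending like _2 or _b are one class to them, and where a whole thing is asked for, a point or a joint stands for the part that bears it (a point fixed in the world has none). Each returns a list of dicts, best first, with "p" (0 to 1); they miss things now and then, are a little off and sometimes report something else, mostly with a low value. They report only what shows in the picture. A call takes as long as a camera call.
- arm.silhouettes(label, camera): "pixels" (400x640 bool, what is visible of it) and "position" ([column, row] in pixels, amid what is visible of it).
- arm.landmark_of(label, camera): "position" ([column, row] in pixels: a listed point, or the origin of a listed thing).
The state is a dict: "time_s": time; "joint_positions": joint angles; "qvel": joint speeds; "effort": joint torques, N m; "position": TCP position; "tcp_rot": TCP orientation; "force": force on the tool from outside, world axes, zero at the start; "ft_torque": the same for the moment, N m; "gripper_width": finger opening in m; "finger_force": force on a finger pad.
Only numpy, scipy, OpenCV 4.12 (cv2) and the standard library are available. Lean on these libraries where they do the work, as an engineer would, in place of code of your own. Each camera call takes 0.05 s, during which the arm holds its last target. There are 200 camera calls.

## Working session

There is one attempt and no reset: what is moved stays moved. The work goes in short steps, Python scripts to look and compute and a tool call to move; the robot and the scene stay as the last step left them, time stands still between calls to the robot, and variables do not carry over. Pictures are saved under pics/ and viewed, at most 10 in all, crops included, and the job is handed in when it is done.

Besides the shell and the picture viewer there is one more tool, called as name([rows], argument=value, ...), one row to a line, values as JSON. play_rows: Moves the arm, as the interface text tells. Its arguments: {"type":"object","properties":{"rows":{"type":"array"},"gripper":{"type":"number"},"grip_force":{"type":"number"}},"required":["rows"]}

```bash
mkdir -p pics; ls; cat > h.py <<'E'
import numpy as np, cv2
from rig import arm
def look(cam,name):
    im,d=arm.read_camera(cam); cv2.imwrite(f'pics/{name}.png',im); return im,d
def p3(cam,uv,d,P=None):
    P=P or arm.camera_params(cam); u,v=uv; iu,iv=int(round(u)),int(round(v))
    w=d[max(iv-2,0):iv+3,max(iu-2,0):iu+3]; w=w[w>0]; z=np.median(w) if w.size else np.nan
    c=np.array([(u-P['cx'])/P['fx']*z,(v-P['cy'])/P['fy']*z,z]); R=np.array(P['R']); return R.T@(c-np.array(P['t']))
def onz(cam,uv,h,P=None):
    P=P or arm.camera_params(cam); R=np.array(P['R']); C=-R.T@np.array(P['t'])
    r=R.T@np.array([(uv[0]-P['cx'])/P['fx'],(uv[1]-P['cy'])/P['fy'],1]); return C+r*(h-C[2])/r[2]
E
python3 - <<'E'
from h import *
np.set_printoptions(precision=4,suppress=True)
ims=[]
for c in ['top','scene']:
    im,d=look(c,c+'0'); ims.append(im)
    P=arm.camera_params(c);print(c,'cam at',-np.array(P['R']).T@np.array(P['t']))
    for l in ['collar_top','red_dot','index_line','grinder','hopper','mug','honey','scoop']:
        for r in arm.landmark_of(l,c)[:1]:
            print(l,round(r['p'],2),np.round(r['position'],1),p3(c,r['position'],d), {'collar_top':onz(c,r['position'],.152),'red_dot':onz(c,r['position'],.152),'index_line':onz(c,r['position'],.173)}.get(l,onz(c,r['position'],0)))
cv2.imwrite('pics/both.png',cv2.resize(np.vstack(ims),(480,600)) if 0 else np.vstack([cv2.resize(i,(480,300)) for i in ims]))
s=arm.state();print(s)
E
```

```text
pics
top cam at [0.3372 0.1513 1.2303]
collar_top 0.95 [368.3 202. ] [0.5555 0.026  0.152 ] [0.5555 0.026  0.152 ]
red_dot 0.79 [363.9 190.1] [0.5907 0.0372 0.1507] [0.5904 0.0374 0.152 ]
index_line 0.56 [359.5 170.6] [0.6424 0.0502 0.1729] [0.6423 0.0502 0.173 ]
grinder 0.66 [362.6 215.1] [0.5189 0.0427 0.1459] [0.5434 0.0281 0.    ]
hopper 0.59 [409.2 162.1] [ 0.718  -0.1303  0.0031] [ 0.719 -0.131  0.   ]
mug 0.62 [305.6 213.1] [0.5423 0.2092 0.0565] [0.5522 0.212  0.    ]
honey 0.95 [421.5 195.1] [ 0.5877 -0.1423  0.0874] [ 0.6069 -0.1647  0.    ]
scoop 0.56 [218.7 278.5] [0.3462 0.4766 0.0366] [0.3465 0.4865 0.    ]
scene cam at [0.1692 0.7224 0.7383]
collar_top 0.89 [353.5 162. ] [0.5532 0.0359 0.1535] [0.5542 0.0341 0.152 ]
red_dot 0.8 [346.  157.1] [0.5826 0.026  0.1515] [0.5823 0.0265 0.152 ]
index_line 0.95 [325.5 148.6] [0.6307 0.0528 0.176 ] [0.6331 0.0493 0.173 ]
grinder 0.84 [354.8 200.7] [0.5376 0.0439 0.0292] [0.5528 0.016  0.    ]
hopper 0.94 [330.  157.7] [0.6073 0.0662 0.1639] [ 0.7323 -0.121   0.    ]
honey 0.59 [368.6 167.9] [ 0.5882 -0.1271  0.0146] [ 0.5967 -0.1443  0.    ]
scoop 0.85 [322.9 380.6] [0.3397 0.4898 0.0037] [0.3406 0.4887 0.    ]
{'time_s': 0.9, 'joint_positions': array([ 1.1448,  0.6891, -0.1946,  1.5653,  0.1573,  0.9025, -0.2151]), 'qvel': array([-0.0005,  0.0002, -0.0002, -0.0001, -0.0007, -0.0001,  0.0001]), 'effort': array([ -0.0001, -52.7484,  -1.2674, -15.3746,  -0.052 ,  -0.0008,
         0.    ]), 'position': array([ 0.2774, -0.5601,  0.2054]), 'tcp_rot': array([0.    , 0.9737, 0.2279, 0.    ]), 'force': array([-0.5002,  0.6111,  0.285 ]), 'ft_torque': array([-0.0039,  0.0212,  0.0164]), 'finger_force': 0.0, 'gripper_width': 0.08816790357889229}
```

View pics/both.png

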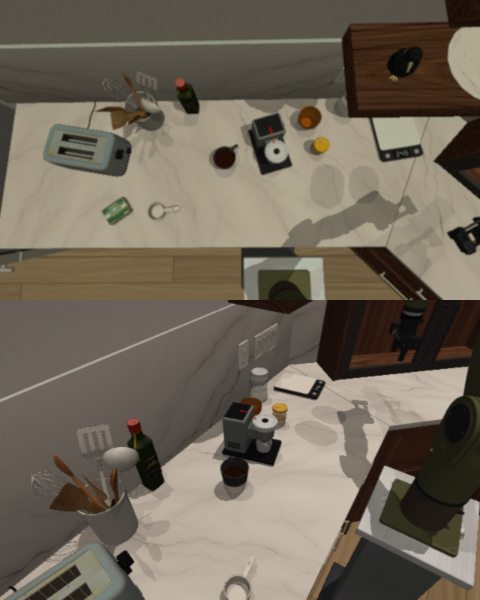

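The pictures show the grinder at about (360,187) in the top view, with its collar at (368,202) and the tower behind it in +x, slightly toward +y. I'll move closer over free space.

play_rows([
  [[41,-42,-10,0,0,0],[41,-42,-10,0,0,0],[41,-42,-10,0,0,0],[41,-42,-10,0,0,0],[41,-42,-10,0,0,0]],
], gripper=0, grip_force=20)

```text
time_s: 1.52
position: [0.3685, -0.2792, 0.2559]
tcp_rot: [0.0, 0.974, 0.228, 0.0]
force: [0.1, -0.6, 0.3]
gripper_width: 0.0402
finger_force: 0.0
```

play_rows([
  [[41,-42,-10,0,0,0],[41,-42,-10,0,0,0],[41,-42,-10,0,0,0],[41,-42,-10,0,0,0],[41,-42,-10,0,0,0]],
])

```text
time_s: 2.15
position: [0.4589, -0.0, 0.306]
tcp_rot: [0.0, 0.974, 0.228, 0.0]
force: [-0.2, -0.9, -0.3]
gripper_width: 0.0003
finger_force: 0.0
```

play_rows([
  [[0,0,0,0,0,-0.175],[0,0,0,0,0,-0.175],[0,0,0,0,0,-0.175],[0,0,0,0,0,-0.175],[0,0,0,0,0,-0.175]],
])

```text
time_s: 2.78
position: [0.4584, -0.0018, 0.3054]
tcp_rot: [0.0, 0.784, 0.621, 0.0]
force: [-0.4, -0.8, -0.7]
gripper_width: 0.0003
finger_force: 0.0
```

play_rows([
  [[0,0,0,0,0,-0.15],[0,0,0,0,0,-0.15],[0,0,0,0,0,-0.15],[0,0,0,0,0,0],[0,0,0,0,0,0]],
])

```text
time_s: 3.4
position: [0.4584, -0.0018, 0.3054]
tcp_rot: [0.0, 0.629, 0.778, 0.0]
force: [0.3, -0.1, 1.3]
gripper_width: 0.0006
finger_force: 0.0
```

```bash
python3 - <<'E'
from h import *
np.set_printoptions(precision=4,suppress=True)
s=arm.state();print(s['time_s'],s['position'],s['tcp_rot'],s['joint_positions'],s['force'],s['gripper_width'])
P=arm.camera_params('wrist'); im,d=look('wrist','w1')
print('cam at',-np.array(P['R']).T@np.array(P['t']));print(P['R'])
for l in ['collar_top','red_dot','index_line']:
    for r in arm.landmark_of(l,'wrist')[:1]:
        print(l,round(r['p'],2),np.round(r['position'],1),p3('wrist',r['position'],d,P), onz('wrist',r['position'],{'index_line':.173}.get(l,.152),P))
E
```

```text
3.4 [ 0.4584 -0.0018  0.3054] [0.0001 0.6286 0.7778 0.    ] [ 0.33    0.3821 -0.6103  1.8851  0.265   0.9551 -0.1897] [ 0.281  -0.0725  1.254 ] 0.0005900075286546315
cam at [0.442  0.0703 0.4839]
[[ 0.9778  0.2097 -0.0003]
 [ 0.2009 -0.9366  0.2872]
 [ 0.0599 -0.2808 -0.9579]]
collar_top 0.97 [408. 172.] [0.5537 0.0258 0.1513] [0.5534 0.0259 0.152 ]
red_dot 0.85 [441.3 167.8] [0.5887 0.0381 0.1509] [0.5882 0.0382 0.152 ]
index_line 0.68 [492.2 169.8] [0.6318 0.0494 0.1727] [0.6316 0.0494 0.173 ]
```

View pics/w1.png

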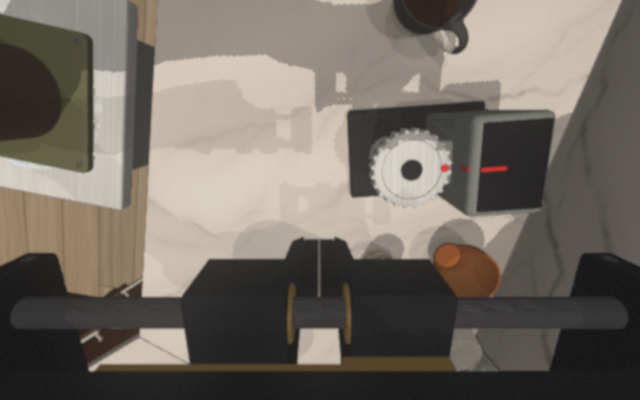

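The wrist view shows the collar hub at (411,170), the dot at (444,168) and the index line at (495,169). I'll refine these by colour in the same picture.

```bash
cat >> h.py <<'E'
def blobs(im):
    b,g,r=[im[...,i].astype(int) for i in range(3)]
    m=((r>g+60)&(r>b+60)&(g<100)&(abs(g-b)<35)).astype(np.uint8)
    n,l,s,c=cv2.connectedComponentsWithStats(m); return [(c[i],s[i,4]) for i in range(1,n) if s[i,4]>=5]
E
python3 - <<'E'
from h import *
np.set_printoptions(precision=4,suppress=True)
P=arm.camera_params('wrist'); im=cv2.imread('pics/w1.png')
for c,a in blobs(im): print('red',c,a,onz('wrist',c,.152,P),onz('wrist',c,.173,P))
g=cv2.cvtColor(im,6)[150:190,392:430]; m=(g<80).astype(np.uint8); n,l,s,c=cv2.connectedComponentsWithStats(m)
for i in range(1,n):
    if s[i,4]>50: q=c[i]+[392,150]; print('hub',q,s[i,4],onz('wrist',q,.152,P))
for sl in arm.silhouettes('collar_top','wrist')[:1]:
    k=sl['pixels']; v,u=np.nonzero(k); X=np.array([onz('wrist',q,.152,P)[:2] for q in zip(u,v)])
    print('sil',sl['p'],k.sum(),X.min(0),X.max(0)); print(cv2.minEnclosingCircle(X.astype(np.float32)*1000))
    h=cv2.convexHull(X.astype(np.float32)*1000); print(cv2.fitEllipse(h))
E
```

```text
red [444.5714 167.6571] 35 [0.5917 0.0395 0.152 ] [0.5822 0.0415 0.173 ]
red [493.5328 168.6788] 137 [0.6453 0.05   0.152 ] [0.6324 0.0512 0.173 ]
red [467.125 168.875] 8 [0.6167 0.0435 0.152 ] [0.6056 0.0452 0.173 ]
hub [411.2327 169.5855] 275 [0.5561 0.0296 0.152 ]
sil 0.82 4950 [ 0.5088 -0.0143] [0.5992 0.0734]
((553.9854125976562, 29.70534324645996), 45.6672477722168)
((553.9231567382812, 29.487163543701172), (88.89447021484375, 90.94439697265625), 83.29631805419922)
```

play_rows([
  [[29,41,18,0,0,0],[29,41,18,0,0,0],[29,42,18,0,0,0],[0,0,0,0,0,0.169],[0,0,0,0,0,0.169]],
])

```text
time_s: 4.28
position: [0.5611, 0.1104, 0.2505]
tcp_rot: [-0.0, 0.751, 0.66, -0.0]
force: [-0.4, 0.1, 0.4]
gripper_width: 0.0002
finger_force: 0.0
```

play_rows([
  [[0,0,0,0,0,0.169],[0,0,0,0,0,0.169],[0,0,0,0,0,0.169],[0,0,0,0,0,0.169],[0,0,0,0,0,0.169]],
])

```text
time_s: 4.9
position: [0.5611, 0.1097, 0.2513]
tcp_rot: [0.0, 0.956, 0.294, -0.0]
force: [-0.7, 0.3, -0.0]
gripper_width: 0.0007
finger_force: 0.0
```

play_rows([
  [[0,0,0,0,0,0.169],[0,0,0,0,0,0.169],[0,0,0,0,0,0.169],[0,0,0,0,0,0.169],[0,0,0,0,0,0]],
])

```text
time_s: 5.52
position: [0.561, 0.1098, 0.2513]
tcp_rot: [0.0, 0.999, -0.036, 0.0]
force: [0.1, 0.2, 0.1]
gripper_width: 0.0006
finger_force: 0.0
```

```bash
cat >> h.py <<'E'
C=np.array([.555,.0295]); B=15.5
def pose():
    s=arm.state(); q=s['tcp_rot']; yd=(2*np.degrees(np.arctan2(q[2],q[1]))-90)
    p=s['position']; y=np.array([np.cos(np.radians(yd)),np.sin(np.radians(yd))]); x=np.array([-y[1],y[0]])
    r=C-p[:2]; f=s['force']
    print('t',round(s['time_s'],2),'pos',np.round(p,4),'ydir %.1f tilt %.3f %.3f'%((yd+180)%360-180,q[0],q[3]),'centre in tool x %.1f y %.1f mm'%(1e3*r@x,1e3*r@y),'F',np.round(f,1),'Fx %.1f Fy %.1f'%(f[:2]@x,f[:2]@y),'j',np.round(s['joint_positions'],2))
    return p,x,y
E
python3 -c "
from h import *
pose()"
```

```text
t 5.53 pos [0.561  0.1098 0.2513] ydir -94.1 tilt 0.000 0.000 centre in tool x -0.2 y 80.5 mm F [0.1 0.2 0.1] Fx 0.1 Fy -0.2 j [-0.26  0.56 -0.02  1.68  0.01  0.9  -1.93]
```

play_rows([
  [[0,0,40,0,0,0],[0,0,40,0,0,0],[0,0,33,0,0,0],[0,7,0,0,0,0],[0,7,0,0,0,0]],
])

```text
time_s: 6.15
position: [0.5609, 0.0951, 0.1394]
tcp_rot: [-0.0, 0.999, -0.037, 0.001]
force: [-0.9, -0.3, 0.7]
gripper_width: 0.0006
finger_force: 0.0
```

play_rows([
  [[0,1,0,0,0,0],[0,1,0,0,0,0],[0,1,0,0,0,0],[0,0,0,0,0,0],[0,0,0,0,0,0]],
])

```text
time_s: 6.78
position: [0.5599, 0.0928, 0.1383]
tcp_rot: [-0.0, 0.999, -0.037, 0.0]
force: [-0.1, 0.3, -0.7]
gripper_width: 0.0001
finger_force: 0.0
```

play_rows([
  [[0,1,0,0,0,0],[0,1,0,0,0,0],[0,1,0,0,0,0],[0,0,0,0,0,0],[0,0,0,0,0,0]],
])

```text
time_s: 7.4
position: [0.5596, 0.0896, 0.1383]
tcp_rot: [0.0, 0.999, -0.037, -0.0]
force: [-0.4, 0.3, 0.8]
gripper_width: 0.0005
finger_force: 0.0
```

play_rows([
  [[0,1,0,0,0,0],[0,1,0,0,0,0],[0,0,0,0,0,0],[0,0,0,0,0,0],[0,0,0,0,0,0]],
])

```text
time_s: 8.02
position: [0.5595, 0.0877, 0.1383]
tcp_rot: [0.0, 0.999, -0.037, 0.0]
force: [0.0, 0.1, -0.1]
gripper_width: 0.0003
finger_force: 0.0
```

play_rows([
  [[0,1,0,0,0,0],[0,1,0,0,0,0],[0,1,0,0,0,0],[0,0,0,0,0,0],[0,0,0,0,0,0]],
])

```text
time_s: 8.65
position: [0.5593, 0.0847, 0.1383]
tcp_rot: [0.0, 0.999, -0.037, 0.0]
force: [-0.5, 0.2, 1.0]
gripper_width: 0.0003
finger_force: 0.0
```

```bash
python3 -c "
from h import *
pose()
P=arm.camera_params('wrist'); im,d=look('wrist','w2')
print(blobs(im))
for c,a in blobs(im): print(onz('wrist',c,.152,P))"
```

```text
t 8.65 pos [0.5593 0.0847 0.1383] ydir -94.2 tilt 0.000 0.000 centre in tool x -0.2 y 55.3 mm F [-0.5  0.2  1. ] Fx -0.5 Fy -0.2 j [-0.21  0.7  -0.03  1.82  0.03  0.62 -1.91]
[(array([379.43140244, 101.69817073]), np.int32(656)), (array([390.63157895, 150.31578947]), np.int32(38)), (array([394.97142857, 178.88571429]), np.int32(175))]
[0.63379099 0.04710931 0.152     ]
[0.60817204 0.04145633 0.152     ]
[0.59208011 0.03913398 0.152     ]
```

View pics/w2.png

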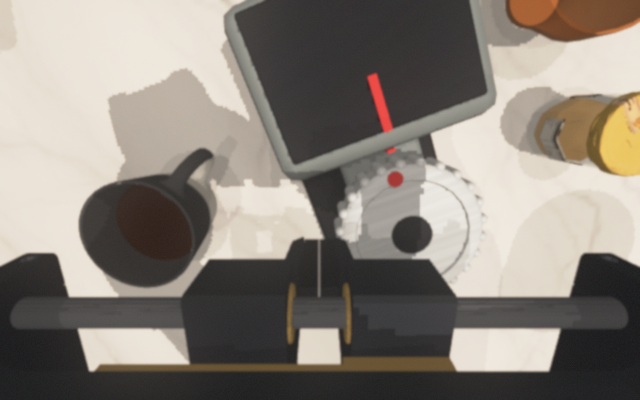

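play_rows([
  [[0,1,0,0,0,0],[0,1,0,0,0,0],[0,0,0,0,0,0],[0,0,0,0,0,0],[0,0,0,0,0,0]],
])

```text
time_s: 9.32
position: [0.5591, 0.0827, 0.1383]
tcp_rot: [0.0, 0.999, -0.037, 0.0]
force: [0.2, 0.2, -0.2]
gripper_width: 0.0004
finger_force: 0.0
```

```bash
python3 -c "
from h import *
P=arm.camera_params('wrist')
print(onz('wrist',(412,234),.152,P)); p=arm.state()['position']
X=np.array(P['R'])@p+P['t'];print('tcp px',X[0]/X[2]*P['fx']+P['cx'],X[1]/X[2]*P['fy']+P['cy'])
pose()"
```

```text
[0.55783986 0.0272026  0.152     ]
tcp px 318.0945319071747 229.70912751716114
t 9.32 pos [0.5591 0.0827 0.1383] ydir -94.2 tilt 0.000 0.000 centre in tool x -0.1 y 53.4 mm F [ 0.2  0.2 -0.2] Fx 0.2 Fy -0.2 j [-0.21  0.7  -0.03  1.82  0.03  0.62 -1.9 ]
```

play_rows([
  [[0,1,0,0,0,0],[0,1,0,0,0,0],[0,0,0,0,0,0],[0,0,0,0,0,0],[0,0,0,0,0,0]],
])

```text
time_s: 9.95
position: [0.559, 0.0807, 0.1383]
tcp_rot: [0.0, 0.999, -0.037, 0.0]
force: [-0.0, -0.1, -0.1]
gripper_width: 0.0002
finger_force: 0.0
```

play_rows([
  [[0,1,0,0,0,0],[0,0.5,0,0,0,0],[0,0,0,0,0,0],[0,0,0,0,0,0],[0,0,0,0,0,0]],
])

```text
time_s: 10.58
position: [0.5588, 0.0792, 0.1383]
tcp_rot: [0.0, 0.999, -0.037, 0.0]
force: [0.1, -0.2, -0.3]
gripper_width: 0.0005
finger_force: 0.0
```

play_rows([
  [[0,0.5,0,0,0,0],[0,0.5,0,0,0,0],[0,0.5,0,0,0,0],[0,0,0,0,0,0],[0,0,0,0,0,0]],
])

```text
time_s: 11.2
position: [0.5588, 0.0777, 0.1383]
tcp_rot: [0.0, 0.999, -0.037, 0.0]
force: [0.6, -0.4, -0.0]
gripper_width: 0.0004
finger_force: 0.0
```

play_rows([
  [[0,0.5,0,0,0,0],[0,0.5,0,0,0,0],[0,0.5,0,0,0,0],[0,0,0,0,0,0],[0,0,0,0,0,0]],
])

```text
time_s: 11.82
position: [0.5586, 0.0762, 0.1383]
tcp_rot: [0.0, 0.999, -0.037, 0.0]
force: [0.3, 0.6, -0.1]
gripper_width: 0.0004
finger_force: 0.0
```

play_rows([
  [[0,0.5,0,0,0,0],[0,0.5,0,0,0,0],[0,0.5,0,0,0,0],[0,0,0,0,0,0],[0,0,0,0,0,0]],
])

```text
time_s: 12.45
position: [0.5585, 0.0747, 0.1383]
tcp_rot: [0.0, 0.999, -0.037, 0.0]
force: [-0.2, -0.3, -1.1]
gripper_width: 0.0003
finger_force: 0.0
```

```bash
python3 -c "
from h import *
pose()
P=arm.camera_params('wrist'); im,d=look('wrist','w3')
c=im[130:310,230:510]; cv2.imwrite('pics/w3c.png',cv2.resize(c,None,fx=2.5,fy=2.5))
for c,a in blobs(im): print(c,a,onz('wrist',c,.152,P))"
```

```text
t 12.45 pos [0.5585 0.0747 0.1383] ydir -94.2 tilt 0.000 0.000 centre in tool x -0.2 y 45.3 mm F [-0.2 -0.3 -1.1] Fx -0.1 Fy 0.3 j [-0.2   0.7  -0.03  1.83  0.03  0.62 -1.89]
[357.46932515 101.84815951] 652 [0.63381941 0.04850998 0.152     ]
[370.925 150.075] 40 [0.60835382 0.04215224 0.152     ]
[377.         178.88700565] 177 [0.59208153 0.03916332 0.152     ]
```

View pics/w3c.png

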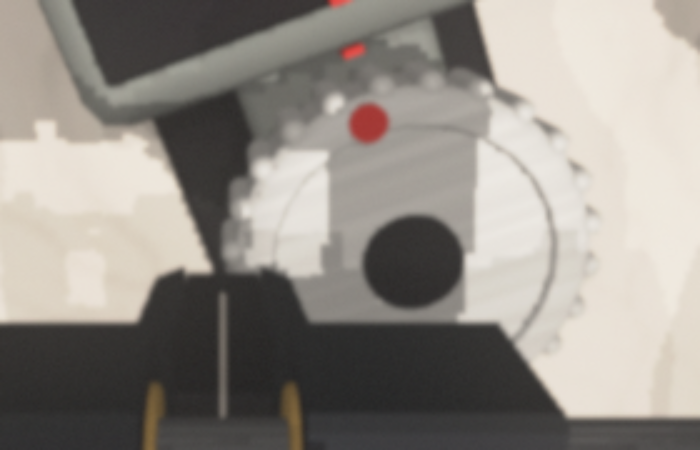

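```bash
python3 -c "
from h import *
np.set_printoptions(precision=4,suppress=True)
p,x,y=pose()
P=arm.camera_params('wrist'); im,d=arm.read_camera('wrist')
for v in (240,245,255,270,290):
  for u in (300,310,318,326,336,345):
    q=p3('wrist',(u,v),d,P)-p; print((u,v),'tool x %.1f y %.1f up %.1f'%(1e3*q[:2]@x,1e3*q[:2]@y,1e3*q[2]),end=' | ')
  print()
for uv in ((330,225),(395,200),(440,220),(395,234)): print(uv,p3('wrist',uv,d,P))
"
```

```text
t 12.5 pos [0.5585 0.0747 0.1383] ydir -94.2 tilt -0.000 0.000 centre in tool x -0.2 y 45.3 mm F [-0.   0.1 -0.2] Fx -0.0 Fy -0.1 j [-0.2   0.7  -0.03  1.83  0.03  0.62 -1.89]
(300, 240) tool x 9.4 y -9.2 up 36.8 | (310, 240) tool x 8.0 y -4.2 up 33.7 | (318, 240) tool x 7.9 y 0.0 up 33.6 | (326, 240) tool x 7.9 y 4.2 up 33.4 | (336, 240) tool x 9.6 y 9.2 up 37.2 | (345, 240) tool x -1.8 y 16.2 up 11.8 | 
(300, 245) tool x 9.6 y -8.8 up 43.2 | (310, 245) tool x 7.9 y -4.0 up 39.5 | (318, 245) tool x 8.0 y 0.0 up 39.7 | (326, 245) tool x 8.1 y 4.0 up 40.0 | (336, 245) tool x 8.9 y 8.9 up 41.8 | (345, 245) tool x 9.6 y 13.3 up 43.2 | 
(300, 255) tool x 9.0 y -8.3 up 52.6 | (310, 255) tool x 7.8 y -3.7 up 50.3 | (318, 255) tool x 8.0 y 0.0 up 50.6 | (326, 255) tool x 8.0 y 3.8 up 50.6 | (336, 255) tool x 8.8 y 8.4 up 52.2 | (345, 255) tool x 9.3 y 12.4 up 53.2 | 
(300, 270) tool x 7.9 y -7.6 up 64.2 | (310, 270) tool x 8.3 y -3.3 up 64.9 | (318, 270) tool x 1.5 y 0.0 up 53.0 | (326, 270) tool x 8.0 y 3.5 up 64.5 | (336, 270) tool x 8.0 y 7.7 up 64.5 | (345, 270) tool x 29.0 y 7.9 up 101.2 | 
(300, 290) tool x 7.1 y -6.8 up 77.8 | (310, 290) tool x 6.9 y -3.0 up 77.6 | (318, 290) tool x 6.6 y 0.1 up 77.1 | (326, 290) tool x 6.8 y 3.2 up 77.5 | (336, 290) tool x 6.9 y 7.0 up 77.6 | (345, 290) tool x 28.5 y 7.1 up 110.5 | 
(330, 225) [0.5663 0.0671 0.1515]
(395, 200) [0.5782 0.0286 0.1495]
(440, 220) [0.5639 0.0022 0.1497]
(395, 234) [0.5578 0.0291 0.1515]
```

```bash
python3 -c "
from h import *
np.set_printoptions(precision=4,suppress=True)
p,x,y=pose()
P=arm.camera_params('wrist'); im,d=arm.read_camera('wrist')
def f(u,v):
    z=d[v,u]; R=np.array(P['R']); return R.T@(np.array([(u-P['cx'])/P['fx']*z,(v-P['cy'])/P['fy']*z,z])-P['t'])-p
for v in range(228,242,1):
  print(v,end=' ')
  for u in (296,304,312,318,324,332,340):
    q=1e3*f(u,v); print('%.0f,%.0f,%.0f'%(q[:2]@x,q[:2]@y,q[2]),im[v,u].sum()//3,end=' | ')
  print()
q=-np.array(P['R']).T@P['t']-p; print('cam tool x y up',q[:2]@x,q[:2]@y,q[2])
"
```

```text
t 12.55 pos [0.5585 0.0747 0.1383] ydir -94.2 tilt 0.000 0.000 centre in tool x -0.2 y 45.3 mm F [-0.9  0.4 -0. ] Fx -0.9 Fy -0.3 j [-0.2   0.7  -0.03  1.83  0.03  0.62 -1.89]
228 -55,-25,-139 211 | -55,-16,-139 214 | 73,0,179 87 | -47,-0,-119 88 | 6,4,11 152 | 6,8,13 193 | 6,13,12 193 | 
229 -56,-25,-139 211 | -56,-16,-139 214 | -48,-7,-120 103 | -48,-0,-119 91 | 5,4,12 158 | 6,8,14 193 | 5,13,12 195 | 
230 -57,-25,-138 210 | -57,-16,-139 213 | -50,-7,-122 116 | -49,-0,-119 93 | 5,4,12 163 | 5,8,12 197 | 5,13,12 198 | 
231 -58,-25,-139 211 | -58,-16,-139 214 | -52,-7,-124 125 | -51,-0,-120 91 | 4,3,13 162 | 5,8,13 198 | 4,13,12 200 | 
232 -59,-25,-138 210 | -60,-16,-139 213 | -60,-7,-139 138 | -51,-0,-119 86 | 4,4,13 152 | 3,8,11 198 | 3,13,11 202 | 
233 -61,-25,-139 210 | -61,-16,-139 212 | -62,-7,-141 158 | -53,-0,-119 75 | 3,4,12 141 | 4,8,14 198 | 3,13,12 198 | 
234 -62,-25,-138 209 | -62,-16,-138 212 | -62,-7,-139 184 | -54,-0,-119 65 | 3,3,14 134 | 2,8,12 196 | 2,13,11 186 | 
235 -63,-25,-139 209 | -63,-16,-139 208 | -63,-7,-138 201 | -55,-0,-119 59 | 2,4,12 130 | 2,8,13 185 | 1,13,11 168 | 
236 -65,-25,-139 209 | -64,-16,-138 199 | -65,-7,-139 208 | -56,-0,-119 57 | 0,4,11 126 | 1,8,12 162 | 0,13,11 153 | 
237 -66,-25,-140 203 | -66,-16,-140 180 | -66,-7,-140 202 | -57,-0,-119 57 | -0,4,11 120 | 1,8,13 140 | -0,13,11 137 | 
238 -67,-26,-140 181 | -67,-16,-140 156 | -68,-7,-140 175 | -58,-0,-119 56 | -1,4,11 106 | -0,8,13 120 | -1,13,11 111 | 
239 -68,-25,-139 140 | -69,-16,-139 124 | 8,-3,33 128 | -60,-0,-120 53 | 8,3,32 82 | 8,7,33 90 | 9,11,35 80 | 
240 10,-11,38 91 | 8,-7,33 93 | 8,-3,34 79 | 7,-0,32 50 | 8,3,33 57 | 8,7,33 66 | 9,11,36 57 | 
241 9,-11,37 60 | 8,-7,35 71 | 8,-3,35 55 | 8,-0,35 51 | 8,3,34 48 | 8,7,35 54 | 9,11,38 49 | 
cam tool x y up 0.0731256175233522 0.0002905589557881115 0.17852893123227626
```

The depth shows the visible fingers ending about 31 mm above the reported TCP, so they have been passing over the collar, which fits the lack of contact. I'll back off, go lower and try again.

play_rows([
  [[0,-11,0,0,0,0],[0,-12,0,0,0,0],[0,0,6,0,0,0],[0,0,6,0,0,0],[0,0,6,0,0,0]],
])

```text
time_s: 13.22
position: [0.56, 0.0971, 0.1197]
tcp_rot: [0.0, 0.999, -0.037, -0.0]
force: [0.2, 0.0, -0.0]
gripper_width: 0.0005
finger_force: 0.0
```

play_rows([
  [[0,0,3,0,0,0],[0,0,3,0,0,0],[0,0,3,0,0,0],[0,0,3,0,0,0],[0,0,0,0,0,0]],
])

```text
time_s: 13.85
position: [0.5601, 0.0976, 0.1081]
tcp_rot: [0.0, 0.999, -0.037, -0.0]
force: [-0.2, 1.0, -0.3]
gripper_width: 0.0005
finger_force: 0.0
```

play_rows([
  [[0,1,0,0,0,0],[0,1,0,0,0,0],[0,1,0,0,0,0],[0,0,0,0,0,0],[0,0,0,0,0,0]],
])

```text
time_s: 14.48
position: [0.56, 0.0946, 0.1083]
tcp_rot: [0.0, 0.999, -0.037, 0.0]
force: [-0.6, 0.1, 0.4]
gripper_width: 0.0007
finger_force: 0.0
```

play_rows([
  [[0,1.5,0,0,0,0],[0,1,0,0,0,0],[0,1,0,0,0,0],[0,0,0,0,0,0],[0,0,0,0,0,0]],
])

```text
time_s: 15.1
position: [0.5597, 0.0912, 0.1083]
tcp_rot: [0.0, 0.999, -0.037, -0.0]
force: [-0.0, -0.3, -0.2]
gripper_width: 0.0005
finger_force: 0.0
```

play_rows([
  [[0,1,0,0,0,0],[0,1,0,0,0,0],[0,0,0,0,0,0],[0,0,0,0,0,0],[0,0,0,0,0,0]],
])

```text
time_s: 15.72
position: [0.5596, 0.0892, 0.1083]
tcp_rot: [0.0, 0.999, -0.037, 0.0]
force: [0.4, 0.1, 0.5]
gripper_width: 0.0005
finger_force: 0.0
```

play_rows([
  [[0,1,0,0,0,0],[0,1,0,0,0,0],[0,0,0,0,0,0],[0,0,0,0,0,0],[0,0,0,0,0,0]],
])

```text
time_s: 16.35
position: [0.5596, 0.0884, 0.1084]
tcp_rot: [-0.001, 0.999, -0.037, 0.0]
force: [-0.0, 5.1, 0.3]
gripper_width: 0.0003
finger_force: 2.7
```

play_rows([
  [[0,1,0,0,0,0],[0,0.5,0,0,0,0],[0,0,0,0,0,0],[0,0,0,0,0,0],[0,0,0,0,0,0]],
])

```text
time_s: 16.98
position: [0.5596, 0.0882, 0.1085]
tcp_rot: [-0.001, 0.999, -0.036, 0.0]
force: [0.1, 6.6, 0.4]
gripper_width: 0.0004
finger_force: 3.7
```

play_rows([
  [[-9.6,0.8,0,0,0,-0.17],[-9.6,0.8,0,0,0,-0.17],[-9.6,0.8,0,0,0,-0.17],[-9.6,0.8,0,0,0,-0.17],[-9.6,0.8,0,0,0,-0.17]],
])

```text
time_s: 17.6
position: [0.5148, 0.07, 0.1084]
tcp_rot: [-0.0, 0.924, 0.381, -0.0]
force: [-0.2, 3.1, 1.4]
gripper_width: 0.0002
finger_force: 1.4
```

```bash
sed -i 's/^C=.*/C=np.array([.5565,.0293]); B=15.5/' h.py; cat >> h.py <<'E'
def dot():
    pose(); P=arm.camera_params('wrist'); im,d=arm.read_camera('wrist')
    for c,a in blobs(im):
        w=onz('wrist',c,.153,P)[:2]-C; print('red',np.round(c),a,'r %.1f theta %.1f'%(1e3*np.hypot(*w),(np.degrees(np.arctan2(w[1],w[0]))-B)%360))
    return im
E
python3 -c "
from h import *
cv2.imwrite('pics/w4.png',dot())"
```

```text
t 17.6 pos [0.5148 0.07   0.1084] ydir -45.2 tilt -0.000 -0.000 centre in tool x 0.9 y 58.2 mm F [-0.2  3.1  1.4] Fx 2.1 Fy -2.3 j [-0.07  0.71 -0.25  1.97  0.34  0.5  -1.35]
red [586. 117.] 1070 r 88.9 theta 350.6
red [524. 168.] 95 r 57.6 theta 353.9
red [421. 194.] 229 r 37.1 theta 47.9
```

View pics/w4.png

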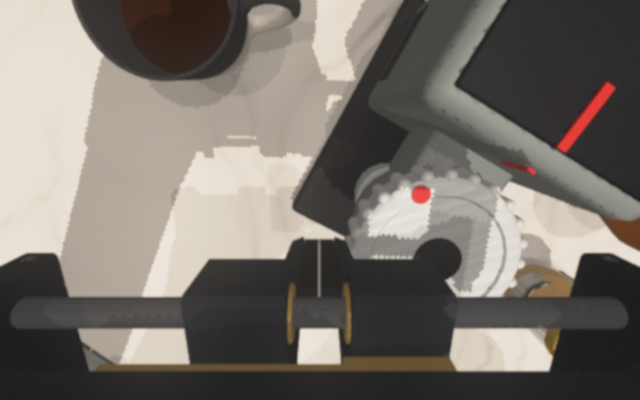

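play_rows([
  [[-9.6,1.3,0,0,0,-0.17],[-9.6,1.3,0,0,0,-0.17],[-9.6,0.9,0,0,0,-0.17],[-9.6,0.8,0,0,0,-0.17],[-9.6,0.8,0,0,0,-0.17]],
])

```text
time_s: 18.27
position: [0.4984, 0.0235, 0.108]
tcp_rot: [0.0, 0.687, 0.727, -0.001]
force: [-0.1, 0.9, -0.9]
gripper_width: 0.0007
finger_force: 0.4
```

```bash
python3 -c "
from h import *
dot()"
```

```text
t 18.27 pos [0.4984 0.0235 0.108 ] ydir 3.3 tilt 0.000 -0.001 centre in tool x 2.5 y 58.3 mm F [-0.1  0.9 -0.9] Fx 0.9 Fy -0.0 j [ 0.16  0.72 -0.49  2.02  0.63  0.55 -0.72]
red [435. 191.] 259 r 36.5 theta 87.3
red [565. 245.] 248 r 60.4 theta 356.4
red [628. 251.] 259 r 91.2 theta 351.3
```

play_rows([
  [[0,2,0,0,0,0],[0,1.5,0,0,0,0],[0,0,0,0,0,0],[-8.6,0.8,0,0,0,-0.17],[-8.6,0.8,0,0,0,-0.17]],
])

```text
time_s: 18.95
position: [0.5026, 0.0076, 0.1076]
tcp_rot: [-0.002, 0.554, 0.833, -0.004]
force: [-7.9, -2.4, 2.9]
gripper_width: 0.0004
finger_force: 3.8
```

```bash
python3 -c "
from h import *
dot()"
```

```text
t 18.95 pos [0.5026 0.0076 0.1076] ydir 22.8 tilt -0.002 -0.004 centre in tool x -0.9 y 58.1 mm F [-7.9 -2.4  2.9] Fx 0.8 Fy -8.2 j [ 0.25  0.75 -0.59  2.    0.72  0.62 -0.43]
red [444. 198.] 253 r 36.4 theta 99.4
red [544. 278.] 5 r 52.9 theta 2.2
red [548. 281.] 9 r 55.7 theta 0.5
red [561. 291.] 48 r 64.0 theta 356.3
```

play_rows([
  [[-9.6,0.8,0,0,0,-0.17],[-9.6,0.8,0,0,0,-0.17],[-9.6,0.8,0,0,0,-0.17],[-9.6,0.8,0,0,0,-0.17],[-9.6,0.8,0,0,0,-0.17]],
])

```text
time_s: 19.62
position: [0.5388, -0.0272, 0.1076]
tcp_rot: [-0.002, 0.163, 0.987, -0.004]
force: [-2.7, -5.6, 3.5]
gripper_width: 0.0003
finger_force: 3.2
```

```bash
python3 -c "
from h import *
dot()"
```

```text
t 19.62 pos [ 0.5388 -0.0272  0.1076] ydir 71.3 tilt -0.002 -0.004 centre in tool x 1.3 y 59.2 mm F [-2.7 -5.6  3.5] Fx 0.7 Fy -6.2 j [ 0.43  0.85 -0.83  1.89  0.87  0.82  0.37]
red [442. 195.] 255 r 36.2 theta 150.5
red [496. 354.] 106 r 64.0 theta 0.5
```

play_rows([
  [[-9.5,0.8,0,0,0,-0.17],[-9.5,0.8,0,0,0,-0.17],[-9.5,0.8,0,0,0,-0.17],[-9.5,0.8,0,0,0,-0.17],[-9.5,0.8,0,0,0,-0.17]],
])

```text
time_s: 20.3
position: [0.5877, -0.0223, 0.1076]
tcp_rot: [-0.001, -0.258, 0.966, -0.003]
force: [0.7, -4.7, 0.7]
gripper_width: 0.0005
finger_force: 2.2
```

```bash
python3 -c "
from h import *
dot()"
```

```text
t 20.3 pos [ 0.5877 -0.0223  0.1076] ydir 119.9 tilt -0.001 -0.003 centre in tool x 1.3 y 60.3 mm F [ 0.7 -4.7  0.7] Fx 1.7 Fy -4.5 j [ 0.49  0.97 -1.02  1.74  0.97  1.03  1.18]
red [442. 194.] 252 r 36.6 theta 199.5
```

play_rows([
  [[-9.5,0.8,0,0,0,-0.17],[-9.5,0.8,0,0,0,-0.17],[0,-6,0,0,0,0],[0,-6,0,0,0,0],[0,-4,0,0,0,0]],
])

```text
time_s: 20.98
position: [0.6137, -0.0173, 0.1082]
tcp_rot: [-0.0, -0.418, 0.909, -0.0]
force: [-0.1, 0.6, -0.1]
gripper_width: 0.0007
finger_force: 0.0
```

```bash
sed -i 's/^C=.*/C=np.array([.5573,.0285]); B=15.5/' h.py; python3 -c "
from h import *
dot()"
```

```text
t 20.98 pos [ 0.6137 -0.0173  0.1082] ydir 139.4 tilt -0.000 -0.000 centre in tool x 2.0 y 72.6 mm F [-0.1  0.6 -0.1] Fx -0.4 Fy 0.5 j [ 0.49  1.02 -1.09  1.66  1.    1.11  1.53]
red [469. 192.] 247 r 36.6 theta 219.0
```

play_rows([
  [[14.9,1.15,0,0,0,0.178],[12.9,1.15,0,0,0,0.178],[12.9,1.15,0,0,0,0.178],[12.9,1.15,0,0,0,0.178],[12.9,1.15,0,0,0,0.178]],
])

```text
time_s: 21.65
position: [0.5545, -0.0442, 0.1084]
tcp_rot: [-0.0, 0.017, 1.0, 0.0]
force: [0.6, 0.3, -0.1]
gripper_width: 0.0
finger_force: 0.0
```

play_rows([
  [[12.9,1.15,0,0,0,0.178],[12.9,1.15,0,0,0,0.178],[12.9,1.15,0,0,0,0.178],[12.9,1.15,0,0,0,0.178],[12.9,1.15,0,0,0,0.178]],
])

```text
time_s: 22.28
position: [0.4987, -0.0153, 0.1085]
tcp_rot: [-0.0, 0.445, 0.895, 0.0]
force: [0.5, 0.6, -1.0]
gripper_width: 0.0002
finger_force: 0.0
```

play_rows([
  [[12.9,1.15,0,0,0,0.178],[12.9,1.15,0,0,0,0.178],[12.9,1.15,0,0,0,0.178],[12.9,1.15,0,0,0,0.178],[12.9,1.15,0,0,0,0.178]],
])

```text
time_s: 22.9
position: [0.4859, 0.0465, 0.1086]
tcp_rot: [-0.0, 0.787, 0.617, 0.0]
force: [-0.3, -0.1, -0.6]
gripper_width: 0.0006
finger_force: 0.0
```

play_rows([
  [[12.9,1.15,0,0,0,0.178],[12.9,1.15,0,0,0,0.178],[12.9,1.15,0,0,0,0.178],[12.9,1.15,0,0,0,0.178],[12.9,1.15,0,0,0,0.178]],
])

```text
time_s: 23.52
position: [0.5256, 0.0955, 0.1085]
tcp_rot: [-0.0, 0.976, 0.218, 0.0]
force: [0.2, -0.0, -0.1]
gripper_width: 0.0005
finger_force: 0.0
```

```bash
python3 -c "
from h import *
dot()"
```

```text
t 23.52 pos [0.5256 0.0955 0.1085] ydir -64.8 tilt -0.000 0.000 centre in tool x 0.2 y 74.1 mm F [ 0.2 -0.  -0.1] Fx 0.2 Fy 0.1 j [-0.14  0.72 -0.2   1.93  0.27  0.52 -1.66]
red [560.  93.] 1102 r 84.0 theta 351.1
red [523. 156.] 30 r 55.8 theta 352.5
```

play_rows([
  [[13.1,1.2,0,0,0,0.178],[13.1,1.2,0,0,0,0.178],[13.1,1.2,0,0,0,0.178],[0,7,0,0,0,0],[0,6,0,0,0,0]],
])

```text
time_s: 24.2
position: [0.5618, 0.0879, 0.1082]
tcp_rot: [0.0, 0.999, -0.043, -0.001]
force: [-0.8, 9.6, 2.9]
gripper_width: 0.0006
finger_force: 5.6
```

play_rows([
  [[0,1.5,0,0,0,0],[0,1.5,0,0,0,0],[0,1,0,0,0,0],[0,0,0,0,0,0],[0,0,0,0,0,0]],
])

```text
time_s: 24.82
position: [0.562, 0.0881, 0.1085]
tcp_rot: [-0.002, 0.999, -0.042, -0.0]
force: [-0.7, 7.6, -0.1]
gripper_width: 0.0002
finger_force: 3.7
```

```bash
python3 -c "
from h import *
dot()"
```

```text
t 24.82 pos [0.562  0.0881 0.1085] ydir -94.8 tilt -0.002 -0.000 centre in tool x 0.3 y 59.8 mm F [-0.7  7.6 -0.1] Fx -1.4 Fy -7.5 j [-0.19  0.75 -0.07  1.83  0.08  0.57 -1.97]
red [402. 106.] 1003 r 78.1 theta 357.4
red [415. 165.] 64 r 51.9 theta 358.1
red [495. 293.] 106 r 34.8 theta 220.8
```

play_rows([
  [[-9.4,0.9,0,0,0,-0.17],[-9.4,0.9,0,0,0,-0.17],[-9.4,0.9,0,0,0,-0.17],[-9.4,0.9,0,0,0,-0.17],[-9.4,0.9,0,0,0,-0.17]],
])

```text
time_s: 25.5
position: [0.5168, 0.0717, 0.1084]
tcp_rot: [-0.002, 0.926, 0.377, -0.001]
force: [-4.2, 6.9, 1.8]
gripper_width: 0.0008
finger_force: 3.8
```

play_rows([
  [[-9.4,1.1,0,0,0,-0.17],[-9.4,1.1,0,0,0,-0.17],[-9.4,1.0,0,0,0,-0.17],[-9.4,0.9,0,0,0,-0.17],[-9.4,0.8,0,0,0,-0.17]],
])

```text
time_s: 26.12
position: [0.4987, 0.025, 0.1081]
tcp_rot: [-0.001, 0.689, 0.724, -0.003]
force: [-6.7, 1.3, 6.3]
gripper_width: 0.0004
finger_force: 3.5
```

```bash
python3 -c "
from h import *
dot()"
```

```text
t 26.12 pos [0.4987 0.025  0.1081] ydir 2.8 tilt -0.001 -0.003 centre in tool x 0.6 y 58.7 mm F [-6.7  1.3  6.3] Fx 1.7 Fy -6.6 j [ 0.18  0.73 -0.53  2.01  0.67  0.58 -0.76]
red [564. 246.] 249 r 59.7 theta 357.3
red [628. 252.] 253 r 90.6 theta 351.8
red [497. 293.] 97 r 34.8 theta 320.0
```

play_rows([
  [[-9.4,0.8,0,0,0,-0.17],[-9.4,0.8,0,0,0,-0.17],[-9.4,0.8,0,0,0,-0.17],[-9.4,0.8,0,0,0,-0.17],[-9.4,0.8,0,0,0,-0.17]],
])

```text
time_s: 26.8
position: [0.5213, -0.0178, 0.108]
tcp_rot: [-0.001, 0.331, 0.944, -0.003]
force: [-2.4, -2.5, 1.4]
gripper_width: 0.0004
finger_force: 1.3
```

play_rows([
  [[-9.4,0.8,0,0,0,-0.17],[-9.4,0.8,0,0,0,-0.17],[-9.4,0.8,0,0,0,-0.17],[-9.4,0.8,0,0,0,-0.17],[-9.4,0.8,0,0,0,-0.17]],
])

```text
time_s: 27.42
position: [0.5669, -0.03, 0.1077]
tcp_rot: [-0.001, -0.088, 0.996, -0.002]
force: [-0.5, -2.1, 0.7]
gripper_width: 0.0003
finger_force: 0.9
```

```bash
python3 -c "
from h import *
dot()"
```

```text
t 27.43 pos [ 0.5669 -0.03    0.1077] ydir 100.0 tilt -0.001 -0.002 centre in tool x -0.7 y 59.2 mm F [-0.5 -2.1  0.7] Fx 0.9 Fy -1.9 j [ 0.5   0.93 -0.98  1.81  0.95  0.97  0.84]
```

play_rows([
  [[0,1.2,0,0,0,0],[-9.5,0.9,0,0,0,-0.17],[-9.5,0.9,0,0,0,-0.17],[-9.5,0.8,0,0,0,-0.17],[-9.5,0.8,0,0,0,-0.17]],
])

```text
time_s: 28.1
position: [0.6019, -0.0109, 0.1081]
tcp_rot: [-0.0, -0.412, 0.911, -0.003]
force: [4.3, -5.0, -0.8]
gripper_width: 0.0005
finger_force: 3.1
```

play_rows([
  [[0,-6,0,0,0,0],[1,-6,0,0,0,0],[1,-5,0,0,0,0],[12.9,1.15,0,0,0,0.178],[12.9,1.15,0,0,0,0.178]],
])

```text
time_s: 28.72
position: [0.5912, -0.0361, 0.1082]
tcp_rot: [-0.0, -0.241, 0.971, 0.0]
force: [0.0, -0.6, -0.7]
gripper_width: 0.0002
finger_force: 0.0
```

play_rows([
  [[12.9,1.15,0,0,0,0.178],[12.9,1.15,0,0,0,0.178],[12.9,1.15,0,0,0,0.178],[12.9,1.15,0,0,0,0.178],[12.9,1.15,0,0,0,0.178]],
])

```text
time_s: 29.35
position: [0.5283, -0.039, 0.1084]
tcp_rot: [-0.0, 0.2, 0.98, 0.0]
force: [0.5, 0.4, 0.4]
gripper_width: 0.0005
finger_force: 0.0
```

play_rows([
  [[12.9,1.15,0,0,0,0.178],[12.9,1.15,0,0,0,0.178],[12.9,1.15,0,0,0,0.178],[12.9,1.15,0,0,0,0.178],[12.9,1.15,0,0,0,0.178]],
])

```text
time_s: 29.98
position: [0.4866, 0.0082, 0.1085]
tcp_rot: [0.0, 0.602, 0.798, 0.0]
force: [-0.1, 0.8, 0.3]
gripper_width: 0.0009
finger_force: 0.0
```

play_rows([
  [[12.9,1.15,0,0,0,0.178],[12.9,1.15,0,0,0,0.178],[12.9,1.15,0,0,0,0.178],[12.9,1.15,0,0,0,0.178],[12.9,1.15,0,0,0,0.178]],
])

```text
time_s: 30.6
position: [0.4969, 0.0705, 0.1086]
tcp_rot: [-0.0, 0.887, 0.461, 0.0]
force: [0.4, 0.2, -0.3]
gripper_width: 0.0005
finger_force: 0.0
```

```bash
python3 -c "
from h import *
dot()"
```

```text
t 30.6 pos [0.4969 0.0705 0.1086] ydir -35.0 tilt -0.000 0.000 centre in tool x 0.3 y 73.6 mm F [ 0.4  0.2 -0.3] Fx 0.4 Fy 0.3 j [ 0.    0.71 -0.38  2.02  0.51  0.51 -1.36]
red [628. 158.] 365 r 82.4 theta 348.8
red [570. 182.] 173 r 57.9 theta 355.4
red [416. 219.] 221 r 36.9 theta 89.5
```

play_rows([
  [[12.9,1.15,0,0,0,0.178],[12.9,1.15,0,0,0,0.178],[12.9,1.15,0,0,0,0.178],[12.9,1.15,0,0,0,0.178],[12.9,1.15,0,0,0,0.178]],
])

```text
time_s: 31.28
position: [0.5514, 0.1013, 0.1084]
tcp_rot: [-0.0, 0.999, 0.036, -0.0]
force: [-0.2, 0.5, -1.0]
gripper_width: 0.0001
finger_force: 0.0
```

play_rows([
  [[12.9,1.15,0,0,0,0.178],[0,6,0,0,0,0],[0,5,0,0,0,0],[0,3,0,0,0,0],[0,2,0,0,0,0]],
])

```text
time_s: 31.9
position: [0.5626, 0.0883, 0.1086]
tcp_rot: [-0.002, 0.999, -0.049, 0.0]
force: [0.2, 8.8, -0.3]
gripper_width: 0.0002
finger_force: 4.1
```

```bash
python3 -c "
from h import *
dot()"
```

```text
t 31.9 pos [0.5626 0.0883 0.1086] ydir -95.6 tilt -0.002 0.000 centre in tool x 0.7 y 60.0 mm F [ 0.2  8.8 -0.3] Fx -0.7 Fy -8.8 j [-0.17  0.75 -0.11  1.83  0.14  0.57 -2.03]
red [400. 106.] 999 r 78.1 theta 357.6
red [413. 164.] 63 r 51.9 theta 358.2
```

play_rows([
  [[-9.4,0.9,0,0,0,-0.17],[-9.4,0.9,0,0,0,-0.17],[-9.4,0.9,0,0,0,-0.17],[-9.4,0.9,0,0,0,-0.17],[-9.4,0.9,0,0,0,-0.17]],
])

```text
time_s: 32.58
position: [0.5178, 0.0729, 0.1085]
tcp_rot: [-0.002, 0.929, 0.37, 0.0]
force: [-2.3, 5.0, 0.7]
gripper_width: 0.0006
finger_force: 2.9
```

play_rows([
  [[-9.4,1.1,0,0,0,-0.17],[-9.4,1.1,0,0,0,-0.17],[-9.4,1.0,0,0,0,-0.17],[-9.4,0.9,0,0,0,-0.17],[-9.4,0.8,0,0,0,-0.17]],
])

```text
time_s: 33.2
position: [0.4985, 0.0271, 0.1082]
tcp_rot: [-0.002, 0.694, 0.72, -0.002]
force: [-6.3, 2.1, 4.3]
gripper_width: 0.0004
finger_force: 3.3
```

play_rows([
  [[-9.4,0.9,0,0,0,-0.17],[-9.4,0.9,0,0,0,-0.17],[-9.4,0.9,0,0,0,-0.17],[-9.4,0.9,0,0,0,-0.17],[-9.4,0.9,0,0,0,-0.17]],
])

```text
time_s: 33.83
position: [0.5199, -0.0167, 0.108]
tcp_rot: [-0.002, 0.337, 0.942, -0.003]
force: [-4.1, -1.9, 3.9]
gripper_width: 0.0005
finger_force: 2.3
```

```bash
python3 -c "
from h import *
dot()"
```

```text
t 33.83 pos [ 0.5199 -0.0167  0.108 ] ydir 50.6 tilt -0.002 -0.003 centre in tool x -0.2 y 58.7 mm F [-4.1 -1.9  3.9] Fx 2.0 Fy -4.1 j [ 0.41  0.82 -0.81  1.95  0.87  0.77 -0.03]
red [534. 335.] 105 r 67.7 theta 359.0
```

play_rows([
  [[-9.4,1.1,0,0,0,-0.17],[-9.4,1.0,0,0,0,-0.17],[-9.4,0.9,0,0,0,-0.17],[-9.4,0.9,0,0,0,-0.17],[-9.4,0.9,0,0,0,-0.17]],
])

```text
time_s: 34.5
position: [0.5667, -0.0297, 0.1078]
tcp_rot: [-0.001, -0.079, 0.997, -0.003]
force: [-0.7, -6.1, 1.6]
gripper_width: 0.0001
finger_force: 2.6
```

play_rows([
  [[-9.4,0.8,0,0,0,-0.17],[-9.4,0.8,0,0,0,-0.17],[-9.4,0.8,0,0,0,-0.17],[0,-7,0,0,0,0],[0,-9,0,0,0,0]],
])

```text
time_s: 35.12
position: [0.6028, -0.0269, 0.1083]
tcp_rot: [-0.0, -0.326, 0.945, 0.0]
force: [0.2, -0.3, -0.2]
gripper_width: 0.0006
finger_force: 0.0
```

play_rows([
  [[12.9,1.15,0,0,0,0.178],[12.9,1.15,0,0,0,0.178],[12.9,1.15,0,0,0,0.178],[12.9,1.15,0,0,0,0.178],[12.9,1.15,0,0,0,0.178]],
])

```text
time_s: 35.75
position: [0.5412, -0.0411, 0.1084]
tcp_rot: [0.0, 0.116, 0.993, -0.0]
force: [-0.0, 0.3, 0.1]
gripper_width: 0.0007
finger_force: 0.0
```

play_rows([
  [[12.9,1.15,0,0,0,0.178],[12.9,1.15,0,0,0,0.178],[12.9,1.15,0,0,0,0.178],[12.9,1.15,0,0,0,0.178],[12.9,1.15,0,0,0,0.178]],
])

```text
time_s: 36.38
position: [0.4922, -0.0017, 0.1086]
tcp_rot: [0.0, 0.532, 0.847, 0.0]
force: [-1.3, 1.0, 0.2]
gripper_width: 0.0004
finger_force: 0.0
```

play_rows([
  [[12.9,1.15,0,0,0,0.178],[12.9,1.15,0,0,0,0.178],[12.9,1.15,0,0,0,0.178],[12.9,1.15,0,0,0,0.178],[12.9,1.15,0,0,0,0.178]],
])

```text
time_s: 37.0
position: [0.4919, 0.0615, 0.1086]
tcp_rot: [0.0, 0.845, 0.535, 0.0]
force: [-0.4, -0.2, 0.1]
gripper_width: 0.0004
finger_force: 0.0
```

play_rows([
  [[12.9,1.15,0,0,0,0.178],[12.9,1.15,0,0,0,0.178],[12.9,1.15,0,0,0,0.178],[12.9,1.15,0,0,0,0.178],[12.9,1.15,0,0,0,0.178]],
])

```text
time_s: 37.62
position: [0.5404, 0.1016, 0.1086]
tcp_rot: [-0.0, 0.993, 0.12, 0.0]
force: [0.1, -0.4, -1.5]
gripper_width: 0.0003
finger_force: 0.0
```

```bash
python3 -c "
from h import *
cv2.imwrite('pics/w5.png',dot())"
```

```text
t 37.62 pos [0.5404 0.1016 0.1086] ydir -76.2 tilt -0.000 0.000 centre in tool x -1.0 y 75.0 mm F [ 0.1 -0.4 -1.5] Fx -0.0 Fy 0.5 j [-0.13  0.74 -0.24  1.88  0.3   0.56 -1.9 ]
red [517.  94.] 1065 r 80.9 theta 352.3
red [496. 158.] 35 r 53.7 theta 354.1
red [535. 220.] 232 r 36.4 theta 309.2
```

View pics/w5.png

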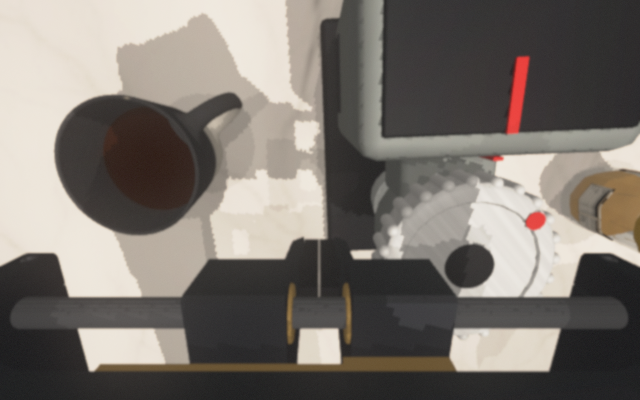

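play_rows([
  [[12.8,1.2,0,0,0,0.178],[12.8,1.2,0,0,0,0.178],[0,8,0,0,0,0],[0,6,0,0,0,0],[0,3,0,0,0,0]],
])

```text
time_s: 38.3
position: [0.5635, 0.0882, 0.1086]
tcp_rot: [-0.002, 0.999, -0.052, 0.0]
force: [0.7, 8.0, 0.3]
gripper_width: 0.0008
finger_force: 3.8
```

play_rows([
  [[-9.4,0.9,0,0,0,-0.17],[-9.4,0.9,0,0,0,-0.17],[-9.4,0.9,0,0,0,-0.17],[-9.4,0.9,0,0,0,-0.17],[0,0,0,0,0,0]],
])

```text
time_s: 38.92
position: [0.5251, 0.0787, 0.1084]
tcp_rot: [-0.002, 0.959, 0.285, -0.001]
force: [-3.8, 5.1, 1.9]
gripper_width: 0.0004
finger_force: 3.1
```

```bash
python3 -c "
from h import *
dot()"
```

```text
t 38.92 pos [0.5251 0.0787 0.1084] ydir -56.9 tilt -0.002 -0.001 centre in tool x -0.4 y 59.6 mm F [-3.8  5.1  1.9] Fx -0.4 Fy -6.3 j [-0.03  0.73 -0.33  1.93  0.42  0.55 -1.64]
red [548. 102.] 1092 r 84.9 theta 351.9
red [505. 162.] 29 r 56.2 theta 353.0
red [485. 204.] 254 r 36.1 theta 348.5
```

play_rows([
  [[-6.2,0.5,0,0,0,-0.112],[-6.2,0.5,0,0,0,-0.112],[0,0,0,0,0,0],[0,-3,0,0,0,0],[0,-5,0,0,0,0]],
])

```text
time_s: 39.6
position: [0.5125, 0.0738, 0.1084]
tcp_rot: [0.0, 0.922, 0.387, -0.0]
force: [-0.1, -1.0, 0.4]
gripper_width: 0.0002
finger_force: 0.0
```

```bash
python3 -c "
from h import *
im=dot();cv2.imwrite('pics/w6.png',im[60:300,340:640].repeat(2,0).repeat(2,1))
C0=C
P=arm.camera_params('wrist')
for c,a in blobs(im):
    for z in (.155,.173): print(np.round(c,1),a,z,onz('wrist',c,z,P))
g=cv2.cvtColor(im,6)[200:300,380:520]; m=(g<60).astype(np.uint8); n,l,s,c=cv2.connectedComponentsWithStats(m)
print([(c[i]+[380,200],s[i]) for i in range(1,n) if s[i,4]>100])
"
```

```text
t 39.6 pos [0.5125 0.0738 0.1084] ydir -44.4 tilt 0.000 -0.000 centre in tool x -1.0 y 63.7 mm F [-0.1 -1.   0.4] Fx -0.8 Fy 0.6 j [ 0.    0.72 -0.38  1.97  0.5   0.54 -1.51]
red [598. 124.] 1057 r 88.5 theta 350.7
red [534. 174.] 119 r 57.0 theta 354.8
red [495. 205.] 258 r 36.2 theta 0.7
[598.2 123.8] 1057 0.155 [0.64358753 0.04033037 0.155     ]
[598.2 123.8] 1057 0.173 [0.63257045 0.05221194 0.173     ]
[533.7 173.8] 119 0.155 [0.61210049 0.04095648 0.155     ]
[533.7 173.8] 119 0.173 [0.60538015 0.05275262 0.173     ]
[494.7 205.3] 258 0.155 [0.5911346  0.04083961 0.155     ]
[494.7 205.3] 258 0.173 [0.58727528 0.0526517  0.173     ]
[(array([424.60984043, 275.34521277]), array([   0,   45,   92,   55, 3760], dtype=int32))]
```

View pics/w6.png

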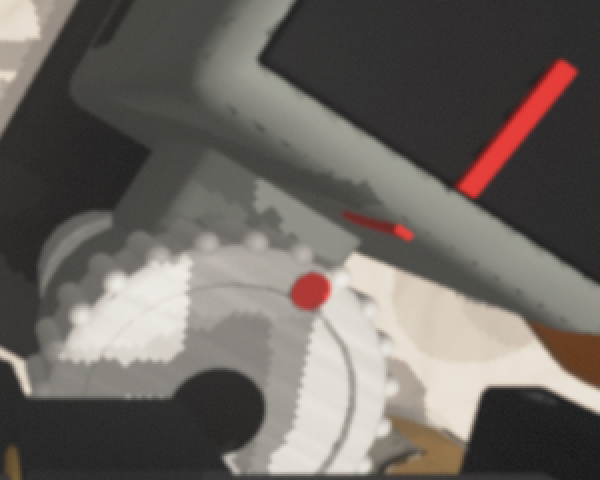

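play_rows([
  [[0,-12,0,0,0,0],[0,0,-46,0,0,0],[0,0,-46,0,0,0.17],[0,0,0,0,0,0.17],[0,0,0,0,0,0.168]],
])

```text
time_s: 40.28
position: [0.5039, 0.0835, 0.201]
tcp_rot: [0.0, 0.99, 0.141, 0.001]
force: [0.3, 0.1, 0.0]
gripper_width: 0.0006
finger_force: 0.0
```

play_rows([
  [[-12,33,0,0,0,0],[-12,33,0,0,0,0],[0,0,0,0,0,0],[0,0,0,0,0,0],[0,0,0,0,0,0]],
])

```text
time_s: 40.9
position: [0.4998, 0.0145, 0.2004]
tcp_rot: [-0.0, 0.989, 0.145, 0.0]
force: [0.1, 0.4, -0.1]
gripper_width: 0.0003
finger_force: 0.0
```

```bash
python3 -c "
from h import *
np.set_printoptions(precision=4,suppress=True)
im=dot();cv2.imwrite('pics/w7.png',im)
P=arm.camera_params('wrist'); print('cam',-np.array(P['R']).T@P['t'])
for c,a in blobs(im):
    print(np.round(c,1),a,onz('wrist',c,.155,P),onz('wrist',c,.173,P))
"
```

```text
t 40.9 pos [0.4998 0.0145 0.2004] ydir -73.4 tilt -0.000 0.000 centre in tool x 59.1 y 3.0 mm F [ 0.1  0.4 -0.1] Fx 0.2 Fy -0.4 j [ 0.1   0.55 -0.35  1.94  0.28  0.7  -1.69]
red [324.  10.] 175 r 76.9 theta 0.9
red [323.  42.] 23 r 57.5 theta 1.0
red [322.  76.] 113 r 36.4 theta 2.2
cam [0.5698 0.0352 0.3789]
[323.7   9.8] 175 [0.6305 0.0499 0.155 ] [0.6256 0.0487 0.173 ]
[323.4  42.4] 23 [0.6121 0.0445 0.155 ] [0.6087 0.0438 0.173 ]
[322.1  76.1] 113 [0.5918 0.0393 0.155 ] [0.59  0.039 0.173]
```

View pics/w7.png

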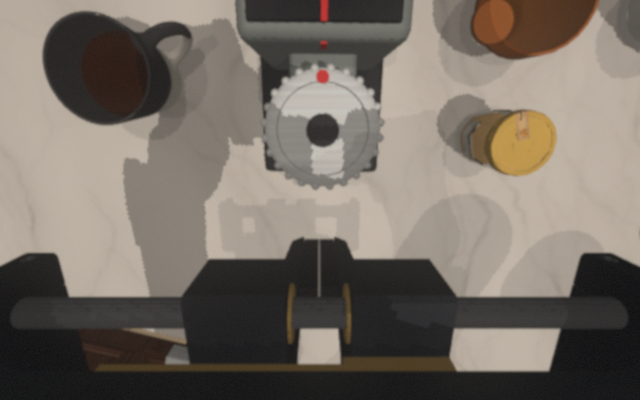

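The symmetric view puts the hub at about (322.5,130), the dot at (322,76) and the index line at (323.5,42) to (323.7,10). The dot lines up with the line to about 1°, and the angles I tracked add up to two turns. The arm is clear, so I'm handing in.

```bash
python3 -c "
from rig import arm
print(arm.finish_job())"
```

```text
the job is handed in; nothing more can be done
None
```

I loosened the collar two full turns counter-clockwise; its red dot is back on the red line to within about 1° by the last wrist-camera view. The arm was clear at hand-in, at about 41 s; I have no verdict back.

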